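# Log which sample goes to the balance

### The arm

A 7-joint arm with a two-finger parallel gripper is mounted at the origin on the work surface. World frame = base frame: x ahead of the robot, y to its left, z up, the work surface at z = 0. Lengths are in m, angles in rad, forces in N, time in s.
With the tool pointing down it reaches from about 0.425 to 0.925 m from the base axis. Payload 6.8 kg.
Tool frame: the origin (TCP) lies on the mounting face of the last link; the fingertips stand 173 mm ahead of it and the grasp point (between the pads) lies 155 mm ahead of it (r.pinch_z is the distance from the TCP to the grasp point, in m); z points along the fingers, x is the direction in which the jaws open and shut, and the axes are right-handed (so a half turn about z gives the same grasp; the last joint's range is limited). The gripper opens to 85 mm and grips with 20 to 120 N. Pads are 22 mm wide; open, the fingers measure 114 mm over their backs; the gripper's body (76 mm by 85 mm) begins 54 mm behind the grasp point. The pads swing forward as they close: fully open they stand 13 mm farther back than shut.
Start: joints at [1.156, 0.477, 0.022, 1.555, -0.011, 1.109, -0.083], TCP at [0.204, -0.643, 0.405] pointing down, gripper open.
Joint ranges: [-2.96, 2.96], [-0.34, 2.1], [-1.41, 1.46], [0.24, 2.44], [-1.37, 4.51], [0.17, 1.92], [-2.96, 2.96]. Speed limits (rad/s): [2.39, 2.39, 3.14, 3.14, 3.14, 3.14, 3.14].

### API

Orientations are given as a unit quaternion [w, x, y, z].
In Python, from plant import r gives the robot as it stands. The module is installed in compiled form; this text tells all that it offers.
- The arm moves only by the tool step_arm, never from a script. Its argument "increments" is a list of rows, each a list of 4 numbers: the shift along the tool's x, y, z in m, then the turn about the tool's z in rad. A call has 1 to 10 rows; each row shifts and turns the commanded pose from where the row before left it, along the tool's axes as they then stand; what a row does not reach is not made up. A row lasts 1/10 s, in which the tool goes at most 50 mm and 8.59 degrees, less where a joint would pass 70% of its speed; a pose out of reach is approached as far as the arm can. A call with a gripper value outside its range is refused whole. "fingers" is the closure, from 0 (fully open) to 1 (shut), set as the call begins (left out, the last holds). The fingers move at their own pace and stop on an object; the grip force is fixed at half the most. Time passes only in rows, so rows that do not move let the fingers close. It gives the time, the measured TCP pose, the force and the opening at its end, in the units of the state.
- r.get_obs(): the state, without advancing time (a new reading comes with each control period).
- r.grab_frame(name): name is "scene" or "side" or "wrist"; returns a dict with "frame" (480x640x3 uint8, blue, green, red), "z_map" (480x640 float32, m along the optical axis (not along the pixel's ray), 0 where there is no reading), "vertical_fov" (degrees; the focal length in pixels is half the picture's height over the tangent of half this angle, whatever the lens; pixels are square), "cx", "cy" (the principal point, pixels), "distortion" ([k1, k2, p1, p2, k3] as OpenCV has them; the pictures are not rectified), "R" (3x3) and "t" (3): a world point X has camera coordinates R X + t. Camera axes: x right, y down, z forward; pixel columns grow to the right and rows downward; lengths in m; the calibration is good to about 2 mm. A picture is of the moment at which its call begins.
- r.job_done(): hands the job in, once; it reports no verdict.
The state is a dict: "clock": time; "q": joint angles; "joint_vel": joint speeds; "joint_torque": joint torques, N m; "tool_pos": TCP position; "eef_rot": TCP orientation; "contact_force": force on the tool from outside, world axes, zero at the start; "torque": the same for the moment, N m; "finger_gap": finger opening in m.
Only numpy, scipy, OpenCV 4.12 (cv2) and the standard library are available. Lean on these libraries where they do the work, as an engineer would, in place of code of your own. Each camera call takes 0.05 s, during which the arm holds its last target.

### The job

Show the bench camera which sample is to be weighed: point at the red-capped tube in the orange rack, holding the fingertips 1 to 4 cm straight above the middle of its cap for about two seconds, then point in the same way at the middle of the balance's round pan. Then press the green button on the grey console right down to log it, let it come up again and move clear. Do not touch the tubes, the rack or the balance or press the yellow button, and leave the tip box, beaker and bottle where they are.

Things in the scene. Friction and masses are not known exactly. Their poses are not given: they have to be found in the camera images.
- tube_red_top (a point): centre of the top of the red cap of the one red-capped sample tube in the orange rack; the cap is 33 mm across, its top about 124 mm above the bench; z is up. Neighbouring tubes stand 40 mm or more away, equally high
- tube_red: that red-capped tube: a loose, upright, flat-bottomed plastic tube, 29 mm across, 116 mm tall with its cap (33 mm across, 16 mm high); origin at the centre of its underside, z up. It stands in any of the occupied cells of the rack
- rack: orange open grid rack fixed to the bench, 88 x 168 x 50 mm (x, y, z), 2 by 4 square cells at 40 mm pitch, six of them occupied by tubes; origin at the centre of its underside. It may stand to the left or to the right
- balance: white laboratory balance fixed to the bench, 220 x 190 mm, housing 55 mm high, with a round steel pan; origin at the centre of its underside, its display faces -x of its own frame. It stands on the side away from the rack
- pan_top (a point): middle of the upper face of the balance's round steel pan (110 mm across), 75 mm above the bench
- console: flat grey logging console fixed to the bench, 100 x 120 mm and 30 mm high, with a green and a yellow push button 60 mm apart on top; origin at the centre of its underside
- btn_green_top (a point): centre of the top face of the green button (28 mm across), 52 mm above the bench when up; it is pushed straight down
- btn_green (a joint): travel of the green button: 0 up, 0.006 m fully down; a spring returns it; about 5 N holds it fully down; it registers at 0.0045 m
- btn_yellow (a joint): travel of the yellow (delete) button, 0 up, 0.006 m fully down; to be left alone
- tipbox: pipette tip box with blue lid, 89 x 124 x 95 mm, loose, origin at the centre of its underside; bystander
- beaker: empty clear beaker, 84 mm across, 110 mm tall, loose, origin at the centre of its underside; bystander
- reagent: amber bottle with a red cap, 60 mm across, 120 mm tall, loose, standing on the bench outside the rack, origin at the centre of its underside; bystander, not a tube
- tube_blue1: a blue-capped tube in the rack, otherwise like the red-capped one; origin at the centre of its underside; bystander
- tube_blue2: a blue-capped tube in the rack, otherwise like the red-capped one; origin at the centre of its underside; bystander
- tube_white1: a white-capped tube in the rack, otherwise like the red-capped one; origin at the centre of its underside; bystander
- tube_white2: a white-capped tube in the rack, otherwise like the red-capped one; origin at the centre of its underside; bystander
- tube_blue3: a blue-capped tube in the rack, otherwise like the red-capped one; origin at the centre of its underside; bystander
There are look-alikes about, which are no part of the job. Of the things like the console, leave any that is blue, pink or purple; of the rest the smaller one is meant.

How it is judged:
By the outcome, as a careful person would: the job done as asked, in the order asked, and still so for the second after the job is handed in, with the robot touching nothing.
It also fails if it takes over 54 s, if anything falls off the work surface, if the arm or the gripper's body presses on something with over 40 N, if the wrist force passes 120 N, or if a joint passes its speed limit or range.

## Working session

There is one attempt and no reset: what is moved stays moved. The work goes in short steps, Python scripts to look and compute and a tool call to move; the robot and the scene stay as the last step left them, time stands still between calls to the robot, and variables do not carry over. Pictures are saved under pics/ and viewed, and the job is handed in when it is done.

Besides the shell and the picture viewer there is one more tool, called by a JSON object that holds its "name" and its "arguments", one argument or row to a line. step_arm: Moves the arm, as the interface text tells. Its arguments: {"type":"object","properties":{"increments":{"type":"array","items":{"type":"array","items":{"type":"number"}}},"fingers":{"type":"number"}},"required":["increments"]}

```bash
mkdir -p pics; cat > h.py <<'E'
import numpy as np, cv2, pickle
from plant import r
def grab(n,tag):
    f=r.grab_frame(n); cv2.imwrite(f'pics/{tag}.png',f['frame']); pickle.dump(f,open(f'{tag}.pkl','wb')); return f
def K(f):
    fl=240/np.tan(np.radians(f['vertical_fov'])/2)
    return np.array([[fl,0,f['cx']],[0,fl,f['cy']],[0,0,1]])
def ray(f,uv):
    p=cv2.undistortPoints(np.array([[uv]],float),K(f),np.array(f['distortion'],float))[0,0]
    R=np.array(f['R']);t=np.array(f['t']); return -R.T@t, R.T@np.array([p[0],p[1],1])
def onplane(f,uv,z):
    c,d=ray(f,uv); return c+d*(z-c[2])/d[2]
def depthpt(f,uv):
    c,d=ray(f,uv); return c+d*f['z_map'][int(round(uv[1])),int(round(uv[0]))]
def proj(f,X):
    R=np.array(f['R']);t=np.array(f['t'])
    return cv2.projectPoints(np.array([X],float),cv2.Rodrigues(R)[0],t,K(f),np.array(f['distortion'],float))[0][0,0]
E
python3 - <<'E'
from h import *
o=r.get_obs(); print(o)
for n in ['scene','side','wrist']:
    f=grab(n,n+'0'); print(n,f['vertical_fov'],f['cx'],f['cy'],f['distortion'],-np.array(f['R']).T@f['t'])
E
```

```text
{'clock': 0.0, 'q': array([ 1.15590108,  0.47776203,  0.02236364,  1.55643381, -0.01152066,
        1.10930014, -0.08307801]), 'joint_vel': array([ 5.58300728e-04,  3.67467379e-04,  1.09091256e-03,  2.26686962e-04,
       -1.54873574e-04,  3.21842641e-05, -4.63345622e-04]), 'joint_torque': array([ 2.85784099e-04, -5.96443713e+01,  1.60831511e+00, -2.81195247e+01,
        1.25041135e-02,  9.41281964e-03, -3.91506092e-05]), 'tool_pos': array([ 0.20376933, -0.64322083,  0.40375888]), 'eef_rot': array([-4.73387065e-04,  8.06850900e-01, -5.90754465e-01, -7.50690512e-04]), 'contact_force': array([0.12250974, 0.27793219, 1.01272983]), 'torque': array([ 0.02966892, -0.00405418,  0.01694514]), 'finger_gap': 0.08565790991509765}
scene 45.589722430739435 314.4347252171103 239.919906992348 [-0.0278565  0.         0.         0.         0.       ] [1.29642044 0.20604674 0.97940663]
side 42.25084309346335 327.24455645613926 244.09301791691567 [-0.05632089  0.          0.          0.          0.        ] [0.39605594 0.98944975 1.09059245]
wrist 64.75728393034115 318.9527486707831 238.912179279646 [-0.038434  0.        0.        0.        0.      ] [ 0.27275405 -0.62076375  0.37349115]
```

View pics/scene0.png

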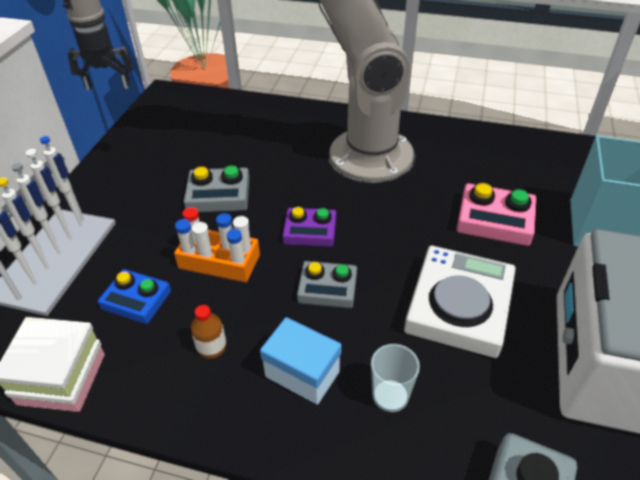

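View pics/side0.png

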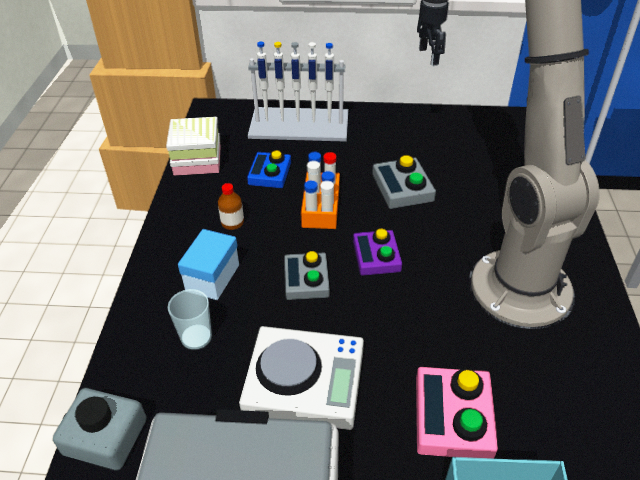

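View pics/wrist0.png

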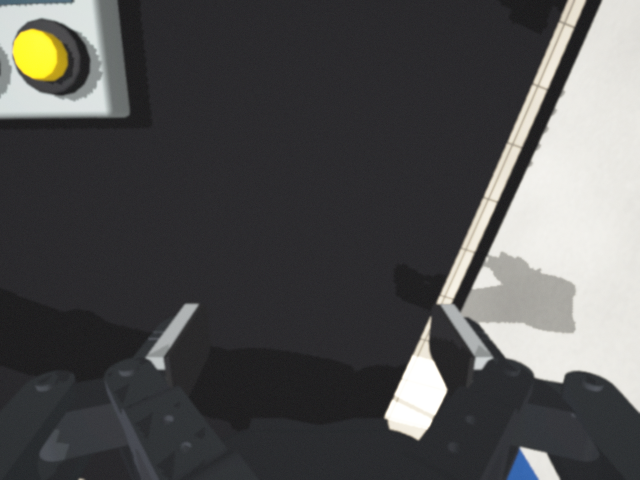

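The scene picture shows two kinds of red cap: the rack tube's at scene (191,215) / side (330,158), and the reagent bottle's at (203,313) / side (228,188). There are two grey consoles, at scene (217,188) and (328,283), plus the blue, purple and pink ones that don't count. The balance pan is at (462,298). Next I'll measure each in both views and check the crops.

```bash
cat > m.py <<'E'
from h import *
F={n:pickle.load(open(n+'0.pkl','rb')) for n in('scene','side')}
def blobs(f,lo,hi,win,lo2=None):
    hsv=cv2.cvtColor(f['frame'],cv2.COLOR_BGR2HSV); m=cv2.inRange(hsv,lo,hi)
    if lo2: m|=cv2.inRange(hsv,*lo2)
    w=np.zeros_like(m);x0,y0,x1,y1=win;w[y0:y1,x0:x1]=m[y0:y1,x0:x1]
    n,l,s,c=cv2.connectedComponentsWithStats(w)
    return [(s[i].tolist(),c[i].round(1)) for i in range(1,n) if s[i,4]>25]
red=dict(lo=(0,150,90),hi=(6,255,255),lo2=((174,150,90),(180,255,255)))
def tri(a,b):
    (c1,d1),(c2,d2)=ray(F['scene'],a),ray(F['side'],b)
    A=np.stack([d1,-d2],1); s=np.linalg.lstsq(A,c2-c1,rcond=None)[0]
    p,q=c1+s[0]*d1,c2+s[1]*d2; return (p+q)/2,np.linalg.norm(p-q)
print('red scene',blobs(F['scene'],win=(150,190,300,360),**red)); print('red side',blobs(F['side'],win=(200,130,360,260),**red))
g=dict(lo=(50,120,60),hi=(80,255,255)); y=dict(lo=(22,150,100),hi=(32,255,255))
for n in F:
  for k,c in(('g',g),('y',y)):
    for b in blobs(F[n],win=(80,100,640,480),**c):
        print(n,k,b,onplane(F[n],b[1],0.05).round(3))
E
python3 m.py
python3 - <<'E'
import cv2,numpy as np
a=cv2.imread('pics/scene0.png')[190:310,160:370];b=cv2.imread('pics/side0.png')[130:310,200:440]
a=cv2.resize(a,(390,int(120*390/210)),interpolation=2);b=cv2.resize(b,(400,300),interpolation=2)
c=np.zeros((300,790,3),np.uint8);c[:a.shape[0],:390]=a;c[:,390:]=b
cv2.imwrite('pics/crop1.png',c)
E
```

```text
red scene [([182, 208, 17, 13, 170], array([190.2, 213.5])), ([194, 304, 17, 17, 226], array([202.3, 312.1]))]
red side [([323, 152, 14, 12, 134], array([329.4, 157.4])), ([222, 183, 11, 12, 116], array([227.1, 188.4]))]
scene g ([224, 165, 15, 14, 176], array([231. , 171.3])) [ 0.226 -0.33   0.05 ]
scene g ([511, 189, 18, 16, 242], array([519.5, 196.6])) [0.148 0.397 0.05 ]
scene g ([316, 207, 13, 13, 125], array([322.4, 213.1])) [ 0.324 -0.058  0.05 ]
scene g ([335, 263, 14, 15, 148], array([341.8, 270.4])) [0.491 0.029 0.05 ]
scene g ([140, 280, 15, 12, 141], array([147. , 285.5])) [ 0.635 -0.365  0.05 ]
scene y ([194, 166, 15, 14, 165], array([200.8, 172.4])) [ 0.249 -0.406  0.05 ]
scene y ([475, 183, 17, 15, 214], array([483.1, 190. ])) [0.145 0.309 0.05 ]
scene y ([292, 206, 12, 12, 111], array([297.8, 211.8])) [ 0.333 -0.117  0.05 ]
scene y ([308, 261, 14, 14, 140], array([314.6, 267.8])) [ 0.498 -0.03   0.05 ]
scene y ([116, 273, 15, 11, 138], array([123.1, 277.8])) [ 0.628 -0.426  0.05 ]
side g ([266, 163, 11, 9, 73], array([271.4, 167.4])) [ 0.629 -0.364  0.05 ]
side g ([409, 173, 15, 12, 136], array([415.7, 178.1])) [ 0.236 -0.336  0.05 ]
side g ([380, 246, 12, 11, 110], array([385.6, 251.1])) [ 0.321 -0.054  0.05 ]
side g ([307, 270, 13, 12, 120], array([312.8, 275.4])) [0.487 0.033 0.05 ]
side g ([460, 409, 23, 23, 423], array([471. , 419.8])) [0.166 0.384 0.05 ]
side y ([271, 150, 10, 9, 73], array([275.8, 154.2])) [ 0.624 -0.425  0.05 ]
side y ([400, 155, 13, 12, 130], array([406.1, 160.6])) [ 0.259 -0.413  0.05 ]
side y ([376, 228, 11, 12, 103], array([381. , 233.4])) [ 0.331 -0.115  0.05 ]
side y ([306, 251, 12, 12, 115], array([311.5, 256.3])) [ 0.494 -0.028  0.05 ]
side y ([458, 370, 21, 21, 357], array([468., 380.])) [0.163 0.296 0.05 ]
```

View pics/crop1.png

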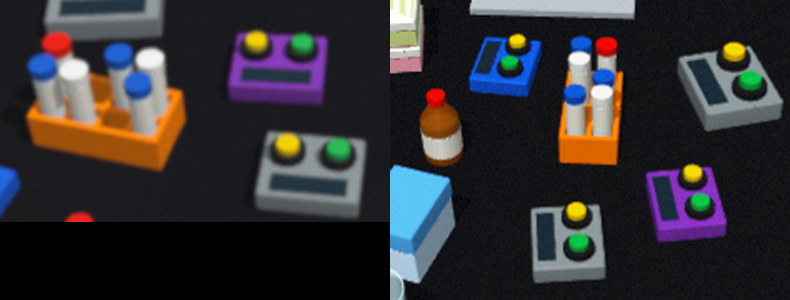

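```bash
cat > m2.py <<'E'
from m import *
print('=====')
p,e=tri((190.2,213.5),(329.4,157.4)); print('red cap mid',p.round(4),e)
for n,uv in(('scene',(190.2,212)),('side',(329.4,155.5))): print(n,onplane(F[n],uv,.118).round(4),'depth',depthpt(F[n],uv).round(4))
print('bottle',[x for x in tri((202.3,312.1),(227.1,188.4))])
print('green',tri((341.8,270.4),(312.8,275.4)),'yellow',tri((314.6,267.8),(311.5,256.3)))
# pan: ellipse from depth+colour
for n,win in(('scene',(425,265,505,335)),('side',(250,330,325,400))):
    f=F[n];x0,y0,x1,y1=win;hsv=cv2.cvtColor(f['frame'],cv2.COLOR_BGR2HSV)
    m=np.zeros((480,640),np.uint8); m[y0:y1,x0:x1]=cv2.inRange(hsv,(90,20,80),(125,110,190))[y0:y1,x0:x1]
    m=cv2.morphologyEx(m,cv2.MORPH_OPEN,np.ones((3,3)))
    cs=max(cv2.findContours(m,0,1)[0],key=cv2.contourArea); 
    P=np.array([onplane(f,q[0],.075)[:2] for q in cs]); (c,rad)=cv2.minEnclosingCircle(P.astype(np.float32))
    print(n,'pan circ',c,rad,P.mean(0), cv2.fitEllipse(P.astype(np.float32)),'z',depthpt(f,cv2.fitEllipse(cs)[0]))
# all cap / rack orange
for n in F:
    f=F[n];hsv=cv2.cvtColor(f['frame'],cv2.COLOR_BGR2HSV);m=cv2.inRange(hsv,(8,180,120),(16,255,255))
    m[:, 360:]=0; m[:170]=0
    yy,xx=np.nonzero(m); P=np.array([depthpt(f,(x,y)) for x,y in zip(xx,yy)]); P=P[(P[:,2]>.045)&(P[:,2]<.056)&(P[:,1]>-.5)]
    print(n,'rack top',cv2.minAreaRect(P[:,:2].astype(np.float32)),len(P))
E
python3 m2.py | sed -n '/=====/,$p'
```

```text
=====
red cap mid [ 0.4677 -0.3254  0.118 ] 0.000509286137330587
scene [ 0.4629 -0.3277  0.118 ] depth [ 0.4707 -0.3227  0.1261]
side [ 0.4682 -0.3333  0.118 ] depth [ 0.4674 -0.3188  0.1287]
bottle [array([ 0.71491661, -0.19133442,  0.11377304]), np.float64(0.0007745221320066244)]
green (array([0.48735325, 0.0285813 , 0.04595545]), np.float64(0.00036428103284336235)) yellow (array([ 0.49488125, -0.03102589,  0.04677456]), np.float64(0.00043210546606432294))
scene pan circ (0.5206894278526306, 0.2845262587070465) 0.05627167597413063 [0.52318471 0.284053  ] ((0.5224863290786743, 0.28459131717681885), (0.10467338562011719, 0.10957455635070801), 171.9290008544922) z [0.52485911 0.28499249 0.07589845]
side pan circ (0.5173627734184265, 0.28696000576019287) 0.05584363639354706 [0.51798137 0.28762299] ((0.5172675848007202, 0.28709036111831665), (0.10787329822778702, 0.10879088938236237), 138.29180908203125) z [0.51627268 0.29385842 0.08241598]
scene rack top ((0.4886322617530823, -0.2650549113750458), (0.1714864820241928, 0.09467391669750214), 89.09613800048828) 480
side rack top ((0.487565279006958, -0.2611371874809265), (0.17631499469280243, 0.08881460130214691), 89.4437484741211) 251
```

Both views agree on these points (ray gap under 1 mm):

| Point | Position | Check |
|---|---|---|
| Red tube cap | (0.467, -0.324) | Falls in a rack corner cell; z is right |
| Bottle cap | (0.715, -0.191) | Outside the rack, so excluded |
| Small grey console, green button | (0.487, 0.029) | 60 mm from its yellow button, as specified; the other grey console has about 79 mm |
| Pan | (0.520, 0.286) | 109 mm across |

I chose the red tube at crop (57,45) and the grey console at crop (310,170).

```bash
cat > go.py <<'E'
import sys
from h import *
from scipy.spatial.transform import Rotation as Rn
def go(tip,o=None):
    o=o or r.get_obs(); w,x,y,z=o['eef_rot']; Rm=Rn.from_quat([x,y,z,w])
    p=np.array(o['tool_pos'])+Rm.apply([0,0,.173])
    print('clock',o['clock'],'tip',p.round(4),'tilt ax',Rm.apply([0,0,1]).round(4),'F',o['contact_force'].round(1),'gap',round(o['finger_gap'],4))
    print('tool shift',Rm.inv().apply(np.array(tip)-p).round(4),'q',o['q'].round(2))
if __name__=='__main__': go([float(a) for a in sys.argv[1:4]])
E
python3 go.py 0.467 -0.324 0.21
```

```text
clock 0.15 tip [ 0.2037 -0.6431  0.231 ] tilt ax [-5.0e-04  1.3e-03 -1.0e+00] F [-0.6 -0.8  0.3] gap 0.0856
tool shift [-0.2246 -0.3473  0.0212] q [ 1.16  0.48  0.02  1.56 -0.01  1.11 -0.08]
```

{"name": "step_arm", "arguments": {
  "increments": [
    [0, 0, 0, 0],
    [-0.006, -0.01, 0, 0],
    [-0.014, -0.02, 0, 0],
    [-0.02, -0.03, 0, 0],
    [-0.025, -0.04, 0, 0],
    [-0.025, -0.04, 0, 0],
    [-0.025, -0.04, 0, 0],
    [-0.02, -0.03, 0, 0],
    [-0.012, -0.018, 0, 0],
    [-0.006, -0.01, 0, 0]
  ],
  "fingers": 1
}}

```text
clock: 1.15
tool_pos: [0.3866, -0.4229, 0.4049]
eef_rot: [-0.001, 0.808, -0.589, 0.0]
contact_force: [0.4, 0.3, 0.6]
finger_gap: -0.0003
```

```bash
python3 - <<'E'
from h import *
f=grab('wrist','wrist1')
E
python3 go.py 0.467 -0.324 0.21
```

```text
clock 1.2 tip [ 0.3874 -0.4223  0.2319] tilt ax [ 0.0012  0.001  -1.    ] F [ 0.5  1.3 -0.9] gap 0.0002
tool shift [-0.0692 -0.1059  0.0221] q [ 0.79  0.31 -0.08  1.8   0.03  1.03 -0.56]
```

View pics/wrist1.png

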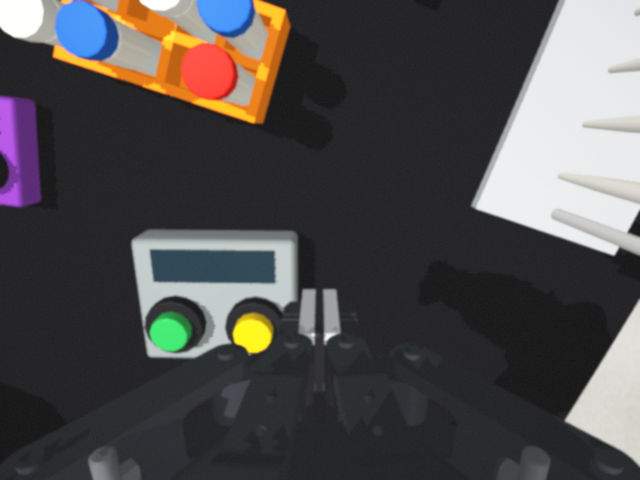

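The wrist view shows the red cap at (209,72), in the rack's corner cell, with the shut fingers visible at (320,320). I'll measure the cap from this view as a cross-check.

```bash
cat > w.py <<'E'
from h import *
import sys
def cap(f,lo2=True,z=.124):
    hsv=cv2.cvtColor(f['frame'],cv2.COLOR_BGR2HSV); m=cv2.inRange(hsv,(0,190,120),(6,255,255))|cv2.inRange(hsv,(174,190,120),(180,255,255))
    c=max(cv2.findContours(m,0,1)[0],key=cv2.contourArea)
    P=np.array([onplane(f,q[0],z)[:2] for q in c],np.float32)
    print('cap circ',cv2.minEnclosingCircle(P),'ell',cv2.fitEllipse(P))
cap(pickle.load(open(sys.argv[1],'rb')))
E
python3 w.py wrist1.pkl
```

```text
cap circ ((0.4651263654232025, -0.32559099793434143), 0.017375968396663666) ell ((0.4660005569458008, -0.3244255483150482), (0.029118690639734268, 0.033079780638217926), 157.28819274902344)
```

{"name": "step_arm", "arguments": {
  "increments": [
    [-0.004, -0.006, 0, 0],
    [-0.01, -0.015, 0.002, 0],
    [-0.015, -0.022, 0.003, 0],
    [-0.015, -0.024, 0.004, 0],
    [-0.012, -0.02, 0.005, 0],
    [-0.008, -0.012, 0.004, 0],
    [-0.005, -0.006, 0.004, 0],
    [0, 0, 0, 0],
    [0, 0, 0, 0]
  ]
}}

```text
clock: 2.1
tool_pos: [0.463, -0.3295, 0.3826]
eef_rot: [0.0, 0.806, -0.591, -0.0]
contact_force: [-0.4, 0.4, 0.3]
finger_gap: -0.0002
```

```bash
python3 - <<'E'
from h import *
f=grab('wrist','wrist2')
E
python3 go.py 0.467 -0.324 0.15;python3 w.py wrist2.pkl
```

```text
clock 2.15 tip [ 0.4628 -0.3297  0.2098] tilt ax [-4.e-04 -7.e-04 -1.e+00] F [ 0.3 -0.1  0.1] gap -0.0
tool shift [-0.0043 -0.0057  0.0598] q [ 0.62  0.33 -0.13  1.83  0.05  0.98 -0.81]
cap circ ((0.4661610424518585, -0.32406458258628845), 0.017383094877004623) ell ((0.4658992886543274, -0.32418346405029297), (0.03222566843032837, 0.03406542167067528), 99.65364837646484)
```

View pics/wrist2.png

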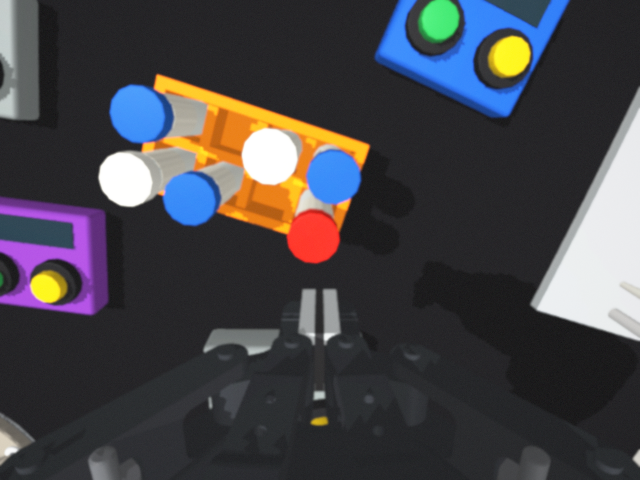

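The wrist view puts the cap, now at (313,237), at (0.466, -0.324) with a 34 mm circle, which matches the other views. I'll go down to 26 mm above it and hold.

{"name": "step_arm", "arguments": {
  "increments": [
    [-0.001, -0.002, 0.004, 0],
    [-0.0015, -0.002, 0.01, 0],
    [-0.001, -0.001, 0.014, 0],
    [0, 0, 0.014, 0],
    [0, 0, 0.01, 0],
    [0, 0, 0.005, 0],
    [0, 0, 0.003, 0],
    [0, 0, 0, 0],
    [0, 0, 0, 0]
  ]
}}

```text
clock: 3.05
tool_pos: [0.4677, -0.3236, 0.3231]
eef_rot: [-0.0, 0.807, -0.591, 0.0]
contact_force: [0.5, -0.0, -0.3]
finger_gap: 0.0003
```

```bash
python3 - <<'E'
from h import *
f=grab('side','side2')
cv2.imwrite('pics/side2c.png',cv2.resize(f['frame'][80:240,230:430],(600,480),interpolation=2))
f=grab('scene','scene2')
cv2.imwrite('pics/scene2c.png',cv2.resize(f['frame'][120:280,100:300],(600,480),interpolation=2))
E
python3 go.py 0.466 -0.324 0.15
```

```text
clock 3.15 tip [ 0.4678 -0.3237  0.1502] tilt ax [ 9.e-04 -5.e-04 -1.e+00] F [-0.4  0.6 -0.3] gap 0.0001
tool shift [-0.0002  0.0018  0.0002] q [ 0.6   0.4  -0.13  1.88  0.07  0.86 -0.83]
```

View pics/side2c.png

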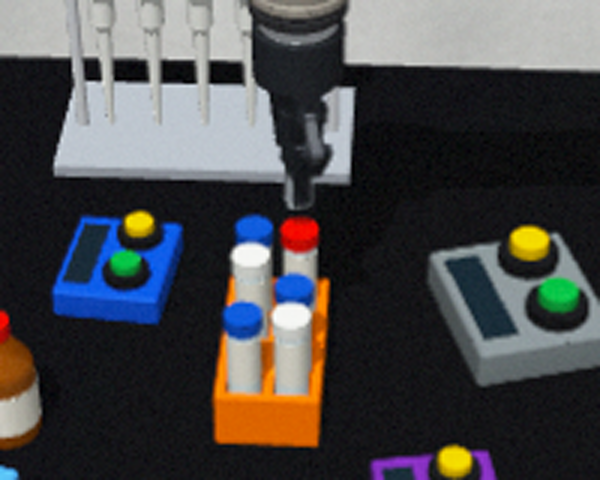

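View pics/scene2c.png

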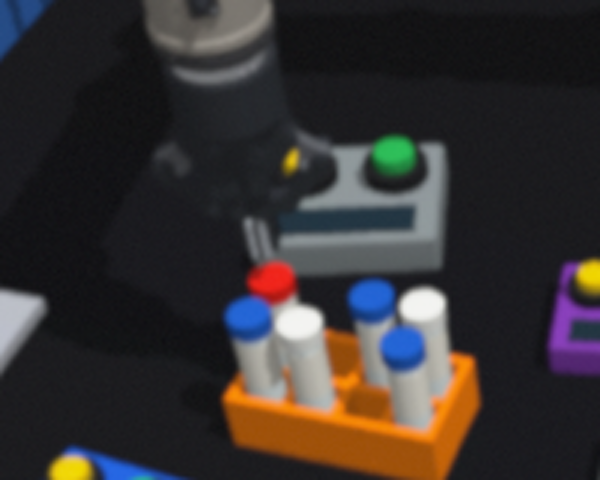

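Both crops show the fingertips just above the red cap, at side crop (298,200) and scene crop (262,250). I'll hold there for more than 2 s.

{"name": "step_arm", "arguments": {
  "increments": [
    [0, 0.001, 0, 0],
    [0, 0, 0, 0],
    [0, 0, 0, 0],
    [0, 0, 0, 0],
    [0, 0, 0, 0],
    [0, 0, 0, 0],
    [0, 0, 0, 0],
    [0, 0, 0, 0],
    [0, 0, 0, 0],
    [0, 0, 0, 0]
  ]
}}

```text
clock: 4.15
tool_pos: [0.4666, -0.3237, 0.3227]
eef_rot: [-0.0, 0.807, -0.591, 0.0]
contact_force: [-0.2, -0.0, -0.3]
finger_gap: 0.0001
```

{"name": "step_arm", "arguments": {
  "increments": [
    [0, 0, 0, 0],
    [0, 0, 0, 0],
    [0, 0, 0, 0],
    [0, 0, 0, 0],
    [0, 0, 0, 0],
    [0, 0, 0, 0],
    [0, 0, 0, 0],
    [0, 0, 0, 0],
    [0, 0, 0, 0],
    [0, 0, 0, 0]
  ]
}}

```text
clock: 5.15
tool_pos: [0.4666, -0.3237, 0.3227]
eef_rot: [-0.0, 0.807, -0.591, 0.0]
contact_force: [-0.3, -0.2, 0.4]
finger_gap: 0.0
```

{"name": "step_arm", "arguments": {
  "increments": [
    [0, 0, 0, 0],
    [0, 0, 0, 0],
    [0, 0, 0, 0],
    [0, 0, -0.005, 0],
    [0, 0, -0.01, 0],
    [0, 0, -0.015, 0],
    [0, 0, -0.015, 0],
    [0, 0, -0.01, 0],
    [0, 0, -0.005, 0],
    [0, 0, 0, 0]
  ]
}}

```text
clock: 6.15
tool_pos: [0.4667, -0.3238, 0.3836]
eef_rot: [-0.0, 0.807, -0.591, 0.001]
contact_force: [-0.3, -0.7, -0.3]
finger_gap: -0.0
```

```bash
python3 go.py 0.52 0.286 0.21
```

```text
clock 6.15 tip [ 0.4669 -0.3239  0.2106] tilt ax [ 1.3e-03 -8.0e-04 -1.0e+00] F [-0.3 -0.7 -0.3] gap -0.0
tool shift [-5.654e-01 -2.348e-01  1.000e-04] q [ 0.61  0.33 -0.14  1.83  0.05  0.98 -0.82]
```

{"name": "step_arm", "arguments": {
  "increments": [
    [-0.009, -0.004, 0, 0],
    [-0.018, -0.0075, 0, 0],
    [-0.028, -0.0115, 0, 0],
    [-0.035, -0.0145, 0, 0],
    [-0.035, -0.0145, 0, 0],
    [-0.035, -0.0145, 0, 0],
    [-0.035, -0.0145, 0, 0],
    [-0.035, -0.0145, 0, 0],
    [-0.035, -0.0145, 0, 0],
    [-0.035, -0.0145, 0, 0]
  ]
}}

```text
clock: 7.15
tool_pos: [0.494, 0.002, 0.3821]
eef_rot: [0.0, 0.807, -0.591, -0.001]
contact_force: [0.7, -1.0, 0.4]
finger_gap: -0.0
```

{"name": "step_arm", "arguments": {
  "increments": [
    [-0.035, -0.0145, 0, 0],
    [-0.035, -0.0145, 0, 0],
    [-0.035, -0.0145, 0, 0],
    [-0.03, -0.0125, 0, 0],
    [-0.025, -0.01, 0, 0],
    [-0.018, -0.0075, 0, 0],
    [-0.01, -0.004, 0, 0],
    [0, 0, 0, 0],
    [0, 0, 0, 0]
  ]
}}

```text
clock: 8.05
tool_pos: [0.5116, 0.2017, 0.3822]
eef_rot: [0.001, 0.807, -0.591, -0.0]
contact_force: [-0.6, -0.2, 0.0]
finger_gap: -0.0002
```

```bash
python3 go.py 0.52 0.286 0.1; python3 - <<'E'
from h import *
grab('wrist','wrist3')
E
```

```text
clock 8.05 tip [0.5114 0.2015 0.2092] tilt ax [-9.0e-04 -1.1e-03 -1.0e+00] F [-0.6 -0.2  0. ] gap -0.0002
tool shift [-0.0781 -0.0338  0.1091] q [-0.15  0.33 -0.41  1.86  0.16  0.99 -1.9 ]
```

View pics/wrist3.png

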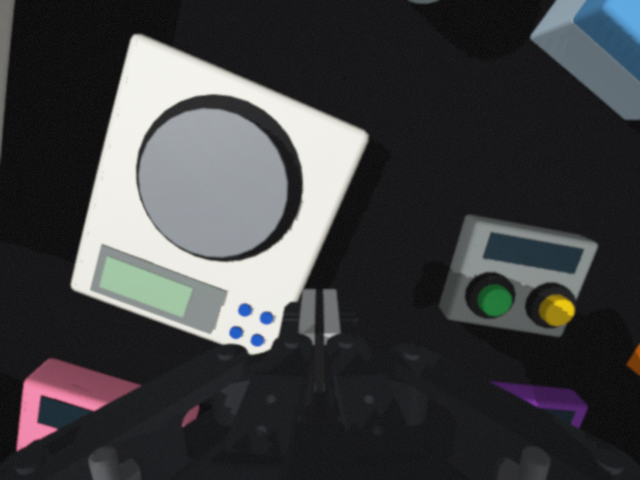

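This wrist picture shows the pan at (212,182) and the small grey console with its green button at (495,298). I'll measure both here.

```bash
cat > w3.py <<'E'
from h import *
import sys
f=pickle.load(open(sys.argv[1],'rb'));hsv=cv2.cvtColor(f['frame'],cv2.COLOR_BGR2HSV)
def fit(m,win,z):
    x0,y0,x1,y1=win;w=np.zeros_like(m);w[y0:y1,x0:x1]=m[y0:y1,x0:x1]
    w=cv2.morphologyEx(w,cv2.MORPH_OPEN,np.ones((5,5)))
    c=max(cv2.findContours(w,0,1)[0],key=cv2.contourArea); P=np.array([onplane(f,q[0],z)[:2] for q in c],np.float32)
    print(cv2.boundingRect(c),cv2.minEnclosingCircle(P),cv2.fitEllipse(P))
print(hsv[182,212],f['z_map'][182,212],depthpt(f,(212,182)), 'green',hsv[298,495],depthpt(f,(495,300)))
fit(cv2.inRange(hsv,(90,8,120),(130,60,190)),(125,90,305,265),.075)
fit(cv2.inRange(hsv,(50,120,60),(80,255,255)),(440,260,540,330),.052)
fit(cv2.inRange(hsv,(50,120,105),(80,255,255)),(440,260,540,330),.052)
fit(cv2.inRange(hsv,(20,150,60),(35,255,255)),(540,280,600,340),.052)
E
python3 w3.py wrist3.pkl
```

```text
[105  16 163] 0.27668458 [0.51830816 0.28648712 0.07489542] green [ 68 179 120] [0.48672288 0.0315545  0.05171531]
(139, 109, 148, 148) ((0.5154428482055664, 0.28575536608695984), 0.05492790415883064) ((0.5153724551200867, 0.2855229377746582), (0.10850392282009125, 0.10860949754714966), 47.43861770629883)
(478, 285, 34, 31) ((0.4871315062046051, 0.032133687287569046), 0.01645199954509735) ((0.48653680086135864, 0.032148126512765884), (0.02755327895283699, 0.03203783184289932), 155.90419006347656)
(483, 290, 28, 25) ((0.48535776138305664, 0.029635587707161903), 0.01265332568436861) ((0.4853452444076538, 0.02955911122262478), (0.023893309757113457, 0.02410474792122841), 38.691402435302734)
(540, 294, 36, 32) ((0.4942414164543152, -0.026581529527902603), 0.01800663396716118) ((0.4944430887699127, -0.026635946705937386), (0.02829170972108841, 0.03532353788614273), 163.0009307861328)
```

{"name": "step_arm", "arguments": {
  "increments": [
    [-0.008, -0.003, 0, 0],
    [-0.016, -0.006, 0, 0],
    [-0.022, -0.009, 0.005, 0],
    [-0.018, -0.007, 0.012, 0],
    [-0.01, -0.004, 0.02, 0],
    [-0.005, -0.002, 0.025, 0],
    [0, 0, 0.022, 0],
    [0, 0, 0.015, 0],
    [0, 0, 0.007, 0],
    [0, 0, 0.003, 0]
  ]
}}

```text
clock: 9.1
tool_pos: [0.5176, 0.2869, 0.2734]
eef_rot: [0.0, 0.807, -0.591, -0.0]
contact_force: [-0.1, 0.1, -0.5]
finger_gap: 0.0
```

{"name": "step_arm", "arguments": {
  "increments": [
    [0, 0, 0, 0],
    [0, 0, 0, 0]
  ]
}}

```text
clock: 9.3
tool_pos: [0.5178, 0.2873, 0.2747]
eef_rot: [-0.001, 0.807, -0.591, 0.0]
contact_force: [0.2, 0.2, 0.2]
finger_gap: 0.0002
```

```bash
python3 go.py 0.517 0.286 0.1
```

```text
clock 9.3 tip [0.5181 0.2874 0.1017] tilt ax [ 1.4e-03  8.0e-04 -1.0e+00] F [0.2 0.2 0.2] gap 0.0002
tool shift [0.001  0.0015 0.0016] q [-0.31  0.52 -0.39  1.85  0.27  0.82 -2.1 ]
```

{"name": "step_arm", "arguments": {
  "increments": [
    [0.001, 0.001, 0.001, 0],
    [0, 0, 0, 0],
    [0, 0, 0, 0],
    [0, 0, 0, 0],
    [0, 0, 0, 0],
    [0, 0, 0, 0],
    [0, 0, 0, 0],
    [0, 0, 0, 0],
    [0, 0, 0, 0],
    [0, 0, 0, 0]
  ]
}}

```text
clock: 10.3
tool_pos: [0.5168, 0.2859, 0.2727]
eef_rot: [0.0, 0.807, -0.591, 0.0]
contact_force: [1.4, 0.0, 0.2]
finger_gap: -0.0001
```

```bash
python3 - <<'E'
from h import *
f=grab('side','side3')
cv2.imwrite('pics/side3c.png',cv2.resize(f['frame'][230:450,200:400],(545,600),interpolation=2))
E
```

```text
(no output)
```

View pics/side3c.png

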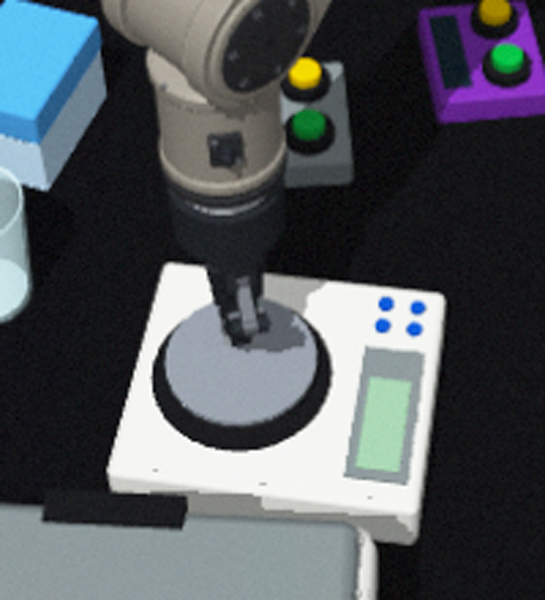

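{"name": "step_arm", "arguments": {
  "increments": [
    [0, 0, 0, 0],
    [0, 0, 0, 0],
    [0, 0, 0, 0],
    [0, 0, 0, 0],
    [0, 0, 0, 0],
    [0, 0, 0, 0],
    [0, 0, 0, 0],
    [0, 0, 0, 0],
    [0, 0, 0, 0],
    [0, 0, 0, 0]
  ]
}}

```text
clock: 11.35
tool_pos: [0.5168, 0.2859, 0.2727]
eef_rot: [0.0, 0.807, -0.591, 0.0]
contact_force: [-0.9, 1.1, -0.9]
finger_gap: 0.0002
```

{"name": "step_arm", "arguments": {
  "increments": [
    [0, 0, 0, 0],
    [0, 0, 0, 0],
    [0, 0, 0, 0],
    [0, 0, -0.005, 0],
    [0, 0, -0.01, 0],
    [0, 0, -0.01, 0],
    [0, 0, -0.01, 0],
    [0, 0, -0.005, 0],
    [0, 0, 0, 0],
    [0, 0, 0, 0]
  ]
}}

```text
clock: 12.35
tool_pos: [0.5168, 0.2858, 0.3127]
eef_rot: [-0.0, 0.807, -0.591, 0.0]
contact_force: [0.2, 0.3, -1.0]
finger_gap: 0.0001
```

```bash
python3 go.py 0.487 0.03 0.1
```

```text
clock 12.35 tip [0.5168 0.2858 0.1397] tilt ax [ 1.e-04 -0.e+00 -1.e+00] F [ 0.2  0.3 -1. ] gap 0.0001
tool shift [0.2349 0.1056 0.0397] q [-0.3   0.47 -0.41  1.82  0.24  0.89 -2.08]
```

The side crop shows the fingertips at (240,340), just above the pan's middle at (240,362). That was held for over 2 s. Next is the green button.

{"name": "step_arm", "arguments": {
  "increments": [
    [0.01, 0.0045, 0, 0],
    [0.02, 0.009, 0, 0],
    [0.03, 0.0135, 0, 0],
    [0.035, 0.0157, 0, 0],
    [0.035, 0.0157, 0, 0],
    [0.035, 0.0157, 0, 0],
    [0.03, 0.0135, 0.005, 0],
    [0.02, 0.009, 0.01, 0],
    [0.013, 0.006, 0.01, 0],
    [0.006, 0.003, 0.01, 0]
  ]
}}

```text
clock: 13.35
tool_pos: [0.4863, 0.0293, 0.2768]
eef_rot: [0.0, 0.806, -0.592, -0.0]
contact_force: [0.4, -0.6, 0.7]
finger_gap: 0.0001
```

{"name": "step_arm", "arguments": {
  "increments": [
    [0, 0, 0, 0],
    [0, 0, 0, 0]
  ]
}}

```text
clock: 13.55
tool_pos: [0.4869, 0.0321, 0.2775]
eef_rot: [-0.0, 0.807, -0.59, -0.0]
contact_force: [-0.3, 0.6, 0.4]
finger_gap: -0.0
```

```bash
python3 go.py 0.487 0.03 0.06
```

```text
clock 13.55 tip [0.4868 0.0322 0.1045] tilt ax [-4.e-04  7.e-04 -1.e+00] F [-0.3  0.6  0.4] gap -0.0
tool shift [0.0022 0.0005 0.0445] q [ 0.11  0.37 -0.36  2.09  0.2   0.72 -1.64]
```

{"name": "step_arm", "arguments": {
  "increments": [
    [0.001, 0, 0.004, 0],
    [0, 0, 0.008, 0],
    [0, 0, 0.01, 0],
    [0, 0, 0.01, 0],
    [0, 0, 0.006, 0],
    [0, 0, 0.004, 0],
    [0, 0, 0.002, 0],
    [0, 0, 0, 0],
    [0, 0, 0, 0]
  ]
}}

```text
clock: 14.45
tool_pos: [0.4873, 0.03, 0.2339]
eef_rot: [-0.0, 0.807, -0.591, 0.0]
contact_force: [-0.8, -0.1, -0.4]
finger_gap: -0.0003
```

```bash
python3 go.py 0.487 0.031 0.046;python3 - <<'E'
from h import *
f=grab('side','side4');g=grab('scene','scene4')
a=cv2.resize(f['frame'][190:320,260:380],(390,422),interpolation=2);b=cv2.resize(g['frame'][210:340,270:390],(390,422),interpolation=2)
cv2.imwrite('pics/c4.png',np.hstack([a,b]))
E
```

```text
clock 14.45 tip [0.4873 0.03   0.0609] tilt ax [ 5.e-04  0.e+00 -1.e+00] F [-0.8 -0.1 -0.4] gap -0.0003
tool shift [-0.001   0.      0.0149] q [ 0.09  0.44 -0.33  2.11  0.25  0.62 -1.68]
```

View pics/c4.png

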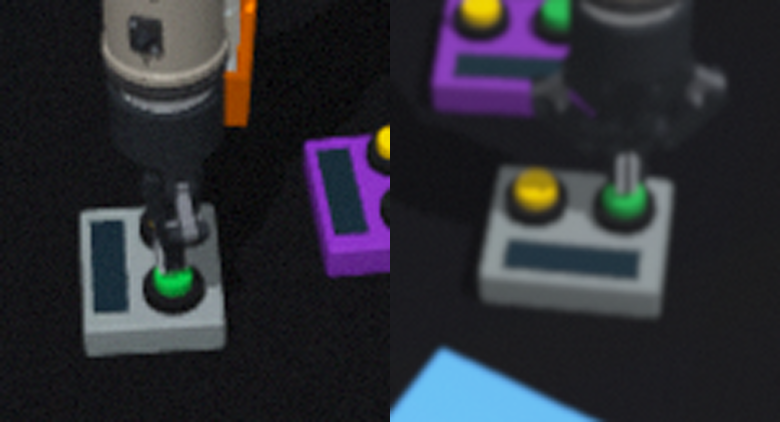

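The fingertips are just above the green button, at side crop (172,268) and scene crop (627,190), and clear of the yellow one. I'll press slowly and watch the force.

{"name": "step_arm", "arguments": {
  "increments": [
    [0, 0, 0.004, 0],
    [0, 0, 0.004, 0],
    [0, 0, 0.002, 0],
    [0, 0, 0.002, 0],
    [0, 0, 0.001, 0],
    [0, 0, 0, 0],
    [0, 0, 0, 0]
  ]
}}

```text
clock: 15.25
tool_pos: [0.4872, 0.03, 0.2208]
eef_rot: [-0.0, 0.807, -0.591, 0.0]
contact_force: [0.3, -0.2, 3.4]
finger_gap: -0.0003
```

{"name": "step_arm", "arguments": {
  "increments": [
    [0, 0, 0.001, 0],
    [0, 0, 0, 0],
    [0, 0, 0, 0]
  ]
}}

```text
clock: 15.55
tool_pos: [0.4872, 0.03, 0.2198]
eef_rot: [-0.0, 0.807, -0.591, 0.0]
contact_force: [-0.3, -0.5, 5.2]
finger_gap: -0.0002
```

```bash
python3 go.py 0.487 0.031 0.046
```

```text
clock 15.55 tip [0.4872 0.03   0.0468] tilt ax [ 2.e-04 -0.e+00 -1.e+00] F [-0.3 -0.5  5.2] gap -0.0002
tool shift [-0.0011 -0.0001  0.0008] q [ 0.08  0.47 -0.32  2.12  0.26  0.59 -1.7 ]
```

{"name": "step_arm", "arguments": {
  "increments": [
    [0, 0, 0.001, 0],
    [0, 0, 0, 0],
    [0, 0, 0, 0]
  ]
}}

```text
clock: 15.85
tool_pos: [0.4872, 0.03, 0.2193]
eef_rot: [0.0, 0.807, -0.591, 0.0]
contact_force: [-2.9, -1.4, 13.0]
finger_gap: -0.0002
```

{"name": "step_arm", "arguments": {
  "increments": [
    [0, 0, 0.0005, 0],
    [0, 0, 0, 0],
    [0, 0, 0, 0]
  ]
}}

```text
clock: 16.15
tool_pos: [0.4872, 0.0301, 0.2192]
eef_rot: [0.0, 0.807, -0.591, 0.0]
contact_force: [-4.6, -0.7, 18.3]
finger_gap: 0.0001
```

The button has reached its stop: the force rose well past 5 N while the position barely changed. Now I'll release it and move clear.

{"name": "step_arm", "arguments": {
  "increments": [
    [0, 0, -0.002, 0],
    [0, 0, -0.004, 0],
    [0, 0, -0.006, 0],
    [0, 0, -0.01, 0],
    [0, 0, -0.02, 0],
    [0, 0, -0.03, 0],
    [0, 0, -0.03, 0],
    [0, 0, -0.03, 0],
    [0, 0, -0.02, 0],
    [0, 0, -0.01, 0]
  ]
}}

```text
clock: 17.15
tool_pos: [0.4872, 0.0302, 0.3825]
eef_rot: [-0.001, 0.807, -0.591, 0.001]
contact_force: [0.4, -0.5, -0.3]
finger_gap: -0.0001
```

{"name": "step_arm", "arguments": {
  "increments": [
    [0.003, -0.01, 0, 0],
    [0.006, -0.02, 0, 0],
    [0.006, -0.02, 0, 0],
    [0.006, -0.02, 0, 0],
    [0.003, -0.01, 0, 0],
    [0, 0, 0, 0],
    [0, 0, 0, 0],
    [0, 0, 0, 0]
  ]
}}

```text
clock: 17.95
tool_pos: [0.5698, 0.0313, 0.3798]
eef_rot: [0.0, 0.807, -0.591, -0.0]
contact_force: [0.3, -0.0, -0.5]
finger_gap: -0.0004
```

```bash
python3 go.py 0.487 0.031 0.046;python3 - <<'E'
from h import *
F={n:grab(n,n+'5') for n in('side','scene','wrist')}
cv2.imwrite('pics/c5.png',np.hstack([cv2.resize(F[n]['frame'],(400,300)) for n in('side','scene')]))
for n,uv in(('side',(313,275)),('scene',(342,268))):
    f0=pickle.load(open(n+'0.pkl','rb'))
    print(n,'green pt before/after',depthpt(f0,uv).round(4),depthpt(F[n],uv).round(4))
    d=cv2.absdiff(f0['frame'],F[n]['frame']).max(2); cv2.imwrite(f'pics/d_{n}.png',d)
E
```

```text
clock 17.95 tip [0.5696 0.0313 0.2068] tilt ax [-1.2e-03 -3.0e-04 -1.0e+00] F [ 0.3 -0.  -0.5] gap -0.0004
tool shift [-0.0247  0.0786  0.1609] q [ 0.13  0.36 -0.37  1.82  0.15  1.   -1.56]
side green pt before/after [0.4865 0.0333 0.0522] [0.487  0.0285 0.047 ]
scene green pt before/after [0.4858 0.0285 0.0523] [0.487  0.0287 0.0537]
```

View pics/c5.png

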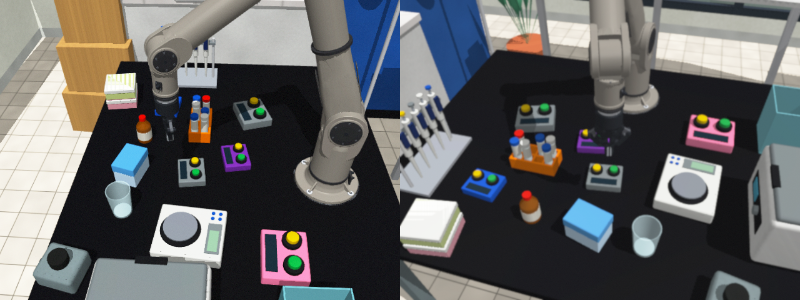

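View pics/d_side.png

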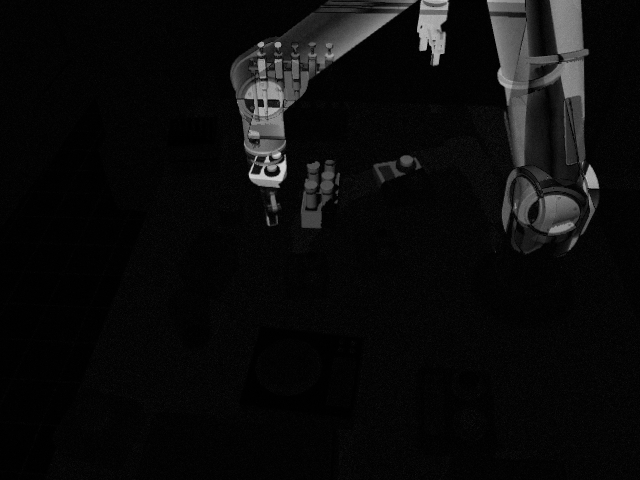

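The only differences are the arm and its shadow. The single-pixel depth on the green button disagrees between views (side 47 mm, scene 54 mm), so I'll check it over the whole blob.

```bash
python3 - <<'E' | sed -n '/==/,$p'
from m import *
print('==')
for n,win in(('side',(300,265,326,286)),('scene',(330,258,355,280))):
    for k in '05':
        f=pickle.load(open(n+k+'.pkl','rb')); x0,y0,x1,y1=win
        m=np.zeros((480,640),np.uint8);m[y0:y1,x0:x1]=cv2.inRange(cv2.cvtColor(f['frame'],cv2.COLOR_BGR2HSV),g['lo'],g['hi'])[y0:y1,x0:x1]
        ys,xs=np.nonzero(m); print(n,k,xs.mean().round(2),ys.mean().round(2),len(xs),'z med',np.median([depthpt(f,(x,y))[2] for x,y in zip(xs,ys)]).round(4))
f=pickle.load(open('side5.pkl','rb'));f2=pickle.load(open('scene5.pkl','rb'))
print(blobs(f,win=(200,130,360,260),**red),blobs(f2,win=(150,190,300,360),**red))
print(r.get_obs()['joint_vel'].round(3))
E
```

```text
==
side 0 312.77 275.35 120 z med 0.0516
side 5 312.76 275.35 120 z med 0.0513
scene 0 341.84 270.42 148 z med 0.0505
scene 5 341.84 270.51 148 z med 0.0513
[([323, 152, 13, 12, 130], array([329.3, 157.3])), ([222, 183, 11, 12, 117], array([227. , 188.5]))] [([182, 207, 17, 14, 172], array([190.1, 213.2])), ([194, 304, 17, 17, 224], array([202.3, 312. ]))]
[ 0.001  0.001  0.001 -0.006  0.003  0.     0.001]
```

The button is back up at its starting height, and the red tube and bottle haven't moved. Handing in.

```bash
python3 -c "
from plant import r
print(r.job_done(), r.get_obs()['clock'])"
```

```text
the job is handed in; nothing more can be done
the job is handed in; nothing more can be done
```

I did the job in the order asked and handed it in at about 18 s of the 54 s allowed; no verdict was reported.

- **Red-capped tube:** I held the closed fingertips about 26 mm above the middle of its cap for more than 2 s.
- **Balance pan:** I held them about 25 mm above its middle for more than 2 s.
- **Green button:** I pressed the one on the smaller grey console down to its stop. The force reached 18 N at the stop, against the 5 N that holds it down. I then released it and moved clear.

**Last checks:**
- **Button:** it is back up, with the same position in the pictures and about 51 mm median height before and after. A single-pixel depth reading disagreed (47 mm from the side view, 54 mm from the scene view), but the whole-button measurement settled it.
- **Tube and bottle:** the red tube and the reagent bottle are where they were, within half a pixel.
- **Everything else:** the before-and-after side picture differs only by the arm and its shadow.
- **Contact:** no force beyond sensor noise showed apart from the press, and the arm is at rest with the fingertips about 20 cm above the bench.

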